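Run a stand dispenser through both plunger stops over a sample vial

ROBOT

A 7-joint arm with a two-finger parallel gripper is mounted at the origin on the work surface. World frame = base frame: x ahead of the robot, y to its left, z up, the work surface at z = 0. Lengths are in m, angles in rad, forces in N, time in s.
With the tool pointing down it reaches from about 0.425 to 1.025 m from the base axis. Payload 9.4 kg.
Tool frame: the origin (TCP) lies between the finger pads; the fingertips stand 17 mm ahead of it and the grasp point (between the pads) lies 2 mm behind it (tips_ahead is the distance from the TCP to the fingertips, in m); z points along the fingers, y is the line along which they close (so a half turn about z gives the same grasp; the last joint's range is limited). The gripper opens to 85 mm and grips with 20 to 120 N. Pads are 22 mm wide; open, the fingers measure 114 mm over their backs; the gripper's body (76 mm by 85 mm) begins 54 mm behind the grasp point. The pads swing forward as they close: fully open they stand 13 mm farther back than shut.
Start: joints at [-1.423, 0.599, -0.003, 1.599, 0.002, 0.943, -0.08], TCP at [0.162, 0.707, 0.248] pointing down, gripper open.
Joint ranges: [-2.57, 2.57], [-0.35, 1.97], [-1.29, 1.29], [0.11, 2.56], [-1.05, 4.19], [0.11, 1.86], [-2.63, 2.63]. Speed limits (rad/s): [2.22, 2.22, 3.01, 3.01, 3.14, 3.14, 3.14].

INTERFACE

Orientations are given as a rotation vector (axis times angle).
In Python, from plant import * gives the robot as it stands.
- The arm moves only by the tool apply_moves, never from a script. Its argument "moves" is one flat list of numbers, 6 for each row, row after row: the shift along the world's x, y, z in units of 0.2 m (1.0 is 0.2 m), then the turn, a rotation vector about the world's x, y, z in units of 90 degrees (1.0 is 90 degrees). In form: [dx, dy, dz, rx, ry, rz, dx, dy, dz, rx, ry, rz, ...]. A call has 1 to 10 rows; each row is the pose to reach, as a shift and turn from the pose commanded when the call began; what a row does not reach only later rows make up. A row lasts 1/8 s, in which the tool goes at most 62.5 mm and 10.7 degrees, less where a joint would pass 70% of its speed; a pose out of reach is approached as far as the arm can. A call with a number of a shift or a turn outside -1 to 1 is refused whole. A call with a gripper value outside its range is refused whole. "jaw" is the opening, from -1 (shut) to 1 (fully open), set as the call begins (left out, the last holds). The fingers move at their own pace and stop on an object; the grip force is fixed at half the most. Time passes only in rows, so rows that repeat a pose let the fingers close. It gives the time, the measured TCP pose, the force, the opening and the grip force at its end, in the units of the state.
- observe(): the state, without advancing time (a new reading comes with each control period).
- snapshot(name): name is "scene" or "top" or "wrist"; returns (picture, depth): 400x640x3 uint8, blue, green, red; 400x640 float32, m along the optical axis (not along the pixel's ray), 0 where there is no reading.
- camera_model(name): a dict with "fx", "fy", "cx", "cy" (pixels), "dist" ([k1, k2, p1, p2, k3] as OpenCV has them; the pictures are not rectified), "extrinsics" (4x4, takes a point from world to camera coordinates). Camera axes: x right, y down, z forward; pixel columns grow to the right and rows downward; lengths in m; the calibration is good to about 2 mm. A picture is of the moment at which its call begins: read the wrist's pose just before it. camera_model takes no time and is no camera call; for the wrist camera it gives the pose at the moment of the call.
- sign_off(): hands the job in; it is judged then, once.
Trained networks look in the newest picture that a camera, given by its name, has taken for a name from the list of things; names that differ only in an ending like _2 or _b are one class to them, and where a whole thing is asked for, a point or a joint stands for the part that bears it (a point fixed in the world has none). Each returns a list of dicts, best first, with "p" (0 to 1); they miss things now and then, are a little off and sometimes report something else, mostly with a low value. They report only what shows in the picture. A call takes as long as a camera call. They do not tell look-alikes from the thing itself.
- cut_out(query, camera): "region" (400x640 bool, what is visible of it) and "box" ([left, top, right, bottom] in pixels, round what is visible of it).
The state is a dict: "clock": time; "joint_positions": joint angles; "joint_vel": joint speeds; "joint_efforts": joint torques, N m; "position": TCP position; "tcp_rot": TCP orientation; "force": force on the tool from outside, world axes, zero at the start; "moment": the same for the moment, N m; "finger_gap": finger opening in m; "finger_force": force on a finger pad.
Only numpy, scipy, OpenCV 4.12 (cv2) and the standard library are available. Lean on these libraries where they do the work, as an engineer would, in place of code of your own. Each camera call takes 0.05 s, during which the arm holds its last target. There are 200 camera calls.

TASK

Stand the open vial (the one without a lid) upright in the round holder of the dispenser's carriage and let go, then push the carriage by its post all the way home under the nozzle. Press the plunger down to its first stop and rest there for about a second, then press on through to the firm second stop and rest there for about a second, without forcing it beyond the 25 N it can bear; then let the plunger rise slowly under the finger, without letting it snap back, until it is fully up. Leave the vial standing under the nozzle and the other things on the bench where they are.

Things in the scene. Friction and masses are not known exactly. Their poses are not given: they have to be found in the camera images.
- dispenser: Fixed stand dispenser. Origin: on the upright barrel's axis, at table level; x, y along its base, z up. Aluminium base 90 mm (x) by 400 mm (y from -310 to +90), 10 mm thick; two rails 8 mm wide at x = +-37 mm, up to height 24 mm, carry the carriage along y. At y = +60 mm a 26 mm square column, 250 mm high, holds the barrel by two clamps.
- nozzle (a point): Tip of the nozzle, 85 mm above the table, on the barrel's axis. The white barrel above it has diameter 32 mm (43 mm at the clamps) from height 142 to 245 mm. The plunger sticks out of the barrel's top on the same axis.
- carriage (a joint): Grey carriage plate that slides along the dispenser's +y; 0 m = pulled fully out, 0.150 m = fully home (end stop) with the holder under the nozzle. It starts 0 to 0.020 m from fully out. Sliding friction about 1.2 N; it stays where it is left. Plate 62 by 185 mm, top at height 19 mm.
- cup (a point): Centre of the floor of the carriage's round holder, 19 mm above the table: a ring of inner diameter 37 mm, outer diameter 45 mm, its rim 12 mm above this point. When home it lies on the barrel's axis. Axes as the dispenser's.
- handle (a point): Point on the axis of the carriage's upright steel post, 45 mm above the table and 130 mm from the holder's centre towards the dispenser's -y. The post has diameter 16 mm and runs from height 19 to 59 mm.
- vial: The open vial, a clear plastic cup without lid: outer diameter 31 mm, height 48 mm, wall 2 mm, about 30 g. Origin: centre of its underside, z up.
- cap: Plunger's round flat cap, diameter 38 mm, 12 mm thick. Origin: centre of its top face, 287 mm above the table when the plunger is up; z up. It moves straight down.
- plunger (a joint): Plunger travel, m: 0 = fully up, grows as pressed. A soft spring pushes back with 1.8 N at the top, up to 4.6 N at the first stop, which is met between 9 and 19 mm of travel: its place cannot be seen, differs each time and must be felt. There the plunger stops dead until the push exceeds about 11 N. It is damaged above 25 N. Released suddenly it snaps up.
- second_stage (a joint): Compression of the second stage inside the barrel (not visible), m: 0 until the push at the first stop exceeds about 11 N; then it gives way stiffly, about 0.95 N per mm, to 0.005 = solid second stop, 5 mm below the first and reached at about 15 to 17 N.
- lidded0: Bystander: clear plastic vial like the open one but closed with a flat white lid of diameter 35 mm; 52 mm high. Origin: centre of its underside.
- lidded1: Bystander: clear plastic vial like the open one but closed with a flat white lid of diameter 35 mm; 52 mm high. Origin: centre of its underside.
- lidded2: Bystander: clear plastic vial like the open one but closed with a flat white lid of diameter 35 mm; 52 mm high. Origin: centre of its underside.
- stripbox: Bystander: test strip box standing upright, 55 by 16 by 75 mm high. Origin: centre of its underside.
- waterbottle: Bystander: water bottle, diameter 64 mm, 200 mm high. Origin: centre of its underside.
Not all that is in view belongs to the job. What is shaped like the vial but red is not meant.

How it is judged:
On the way, in this order (a step that is already met when the one before it is completed fails the run):
1. the open vial stands upright in the carriage's holder, let go of (horizontal distance between vial and cup below 0.006 m and z of vial in the frame of cup below 0.004 m and angle between vial's own z axis and vertical below 0.12 rad and contact force between the fingers and vial below 0.05 N), for 0.2 s.
2. the carriage is home with the vial standing in it (horizontal distance between vial and cup below 0.006 m and z of vial in the frame of cup below 0.004 m and angle between vial's own z axis and vertical below 0.12 rad and value of joint carriage above 0.146 m), for 0.2 s.
3. the plunger rests on its first stop (pressed with more than 5.5 N, second stage not yet compressed by more than 1.5 mm) for half a second (all of step 2 and contact force between anything else and cap above 5.5 N and value of joint plunger above 0.006 m and value of joint second_stage below 0.0015 m), for 0.5 s.
4. the plunger is pressed to within 1 mm of its second stop for half a second (all of step 2 and value of joint second_stage above 0.004 m), for 0.5 s.
At the end, for the whole second after the job is handed in: The plunger is fully up again (within 2 mm) and untouched, the carriage is home (within 4 mm of its end stop), and the open vial stands upright, at rest and seated on the floor of the holder under the nozzle (within 6 mm of its centre) (all of step 2 and value of joint plunger below 0.002 m and contact force between anything else and cap below 0.05 N and linear speed of vial below 0.02 m/s).
It fails at once if the plunger's cap is pressed with more than 25 N (contact force between anything else and cap above 25 N).
It fails at once if the plunger snaps back (rises faster than 0.12 m/s) (velocity of joint plunger below -0.12 m/s).
It fails at once if a lidded vial or another loose thing on the bench is shoved more than 20 mm (distance of any of lidded0, lidded1, lidded2, stripbox, waterbottle from where it was at the start of the episode above 0.02 m).
It also fails if it takes over 72 s, if anything falls off the work surface, if the arm or the gripper's body presses on something with over 40 N, if the wrist force passes 120 N, or if a joint passes its speed limit or range.

## Working session

There is one attempt and no reset: what is moved stays moved. The work goes in short steps, Python scripts to look and compute and a tool call to move; the robot and the scene stay as the last step left them, time stands still between calls to the robot, and variables do not carry over. Pictures are saved under pics/ and viewed, at most 10 in all, crops included, and the job is handed in when it is done.

Besides the shell and the picture viewer there is one more tool, called after "Request:" in YAML: its name, and indented under it one key for each argument. apply_moves: Moves the arm, as the interface text tells. Shifts and turns lie within -1 to 1; 1 stands for 0.2 m of shift or 90 degrees of turn. Its arguments: {"type":"object","properties":{"moves":{"type":"array","items":{"type":"number","minimum":-1,"maximum":1}},"jaw":{"type":"number"}},"required":["moves"]}

```bash
mkdir -p pics; cat > h.py <<'E'
from plant import *
import numpy as np, cv2
def unproj(cam,u,v,d=None,z=None,m=None):
    m=m or camera_model(cam); K=np.array([[m['fx'],0,m['cx']],[0,m['fy'],m['cy']],[0,0,1]])
    uv=np.stack([np.ravel(u),np.ravel(v)],-1).astype(float)
    n=cv2.undistortPoints(uv[:,None],K,np.array(m['dist'],float))[:,0]
    r=np.c_[n,np.ones(len(n))]; E=np.array(m['extrinsics']); R,t=E[:3,:3],E[:3,3]
    o=-R.T@t; D=r@R
    s=np.ravel(d) if d is not None else (z-o[2])/D[:,2]
    return o+D*np.asarray(s)[:,None]
E
python3 - <<'E'
from h import *
for c in ["scene","top"]:
    im,d=snapshot(c); cv2.imwrite(f"pics/{c}0.png",im); np.save(f"pics/{c}0.npy",d)
    for q in ["vial","lidded0","cap","handle","cup","stripbox","waterbottle"]:
        for r in cut_out(q,c):
            reg=r["region"]&(d>0); v,u=np.nonzero(reg)
            P=unproj(c,u,v,d[v,u]) if len(u) else np.zeros((1,3))
            print(c,q,round(r["p"],2),np.round(r["box"]),np.round(np.median(P,0),3),round(P[:,2].max(),3))
s=observe();print(s)
E
```

```text
scene vial 0.62 [213. 179. 221. 197.] [ 0.552 -0.396  0.03 ] 0.055
scene vial 0.55 [185. 187. 200. 206.] [ 0.612 -0.446  0.029] 0.052
scene vial 0.46 [199. 202. 213. 218.] [ 0.638 -0.378  0.032] 0.052
scene lidded0 0.64 [256. 172. 272. 189.] [ 0.465 -0.276  0.041] 0.057
scene lidded0 0.64 [235. 194. 250. 210.] [ 0.567 -0.278  0.05 ] 0.059
scene lidded0 0.42 [231. 156. 248. 181.] [ 0.453 -0.378  0.036] 0.059
scene cap 0.61 [244. 182. 380. 274.] [0.585 0.045 0.021] 0.292
scene cap 0.56 [343. 177. 361. 194.] [0.574 0.079 0.287] 0.292
scene handle 0.89 [251. 220. 313. 249.] [ 0.617 -0.122  0.02 ] 0.064
scene cup 0.61 [251. 224. 313. 251.] [ 0.616 -0.116  0.02 ] 0.064
scene stripbox 0.7 [427. 220. 445. 253.] [0.442 0.291 0.051] 0.08
scene waterbottle 0.95 [431. 250. 466. 310.] [0.616 0.369 0.116] 0.204
top vial 0.53 [434. 174. 446. 189.] [ 0.634 -0.381  0.027] 0.053
top vial 0.48 [439. 204. 451. 211.] [ 0.55  -0.399  0.021] 0.054
top lidded0 0.69 [402. 197. 415. 206.] [ 0.558 -0.279  0.052] 0.061
top lidded0 0.53 [437. 232. 447. 243.] [ 0.443 -0.376  0.052] 0.059
top lidded0 0.53 [401. 22
[... 460 characters left out ...]
: array([-1.42269041,  0.59925329, -0.00249578,  1.59945081,  0.00179973,
        0.94287426, -0.07984715]), 'joint_vel': array([ 9.42800297e-04, -8.56394391e-05,  3.94472126e-04, -1.53638442e-03,
        2.78326861e-04,  3.88071180e-04, -4.23372053e-04]), 'joint_efforts': array([-9.21931860e-04, -7.76131868e+01,  1.56403866e+00, -2.58370417e+01,
        1.26597830e-02,  1.94877153e-03, -3.83784447e-05]), 'position': array([0.16162063, 0.70673558, 0.24829037]), 'tcp_rot': array([3.52420914e-01, 3.12171336e+00, 2.33444548e-05]), 'force': array([ 0.2704092 ,  0.03123486, -0.09547558]), 'moment': array([0.03265106, 0.09480549, 0.04067468]), 'finger_force': 0.0, 'finger_gap': 0.0854436318423994}
```

```bash
python3 - <<'E'
import cv2,numpy as np
a=cv2.imread("pics/scene0.png")[140:290,170:390]; b=cv2.imread("pics/top0.png")[150:270,270:480]
a=cv2.resize(a,(790,540),interpolation=2)
cv2.imwrite("pics/a.png",a); cv2.imwrite("pics/b.png",cv2.resize(b,(790,451),interpolation=2))
E
```

```text
(no output)
```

View pics/a.png

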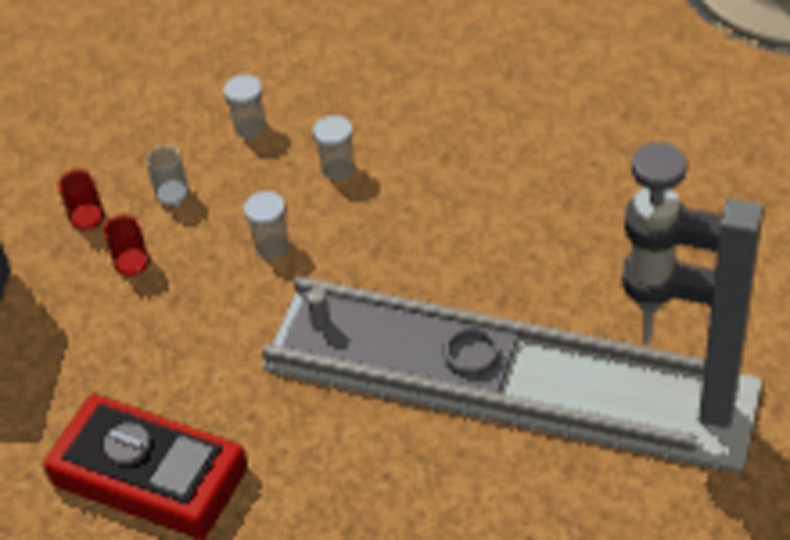

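View pics/b.png

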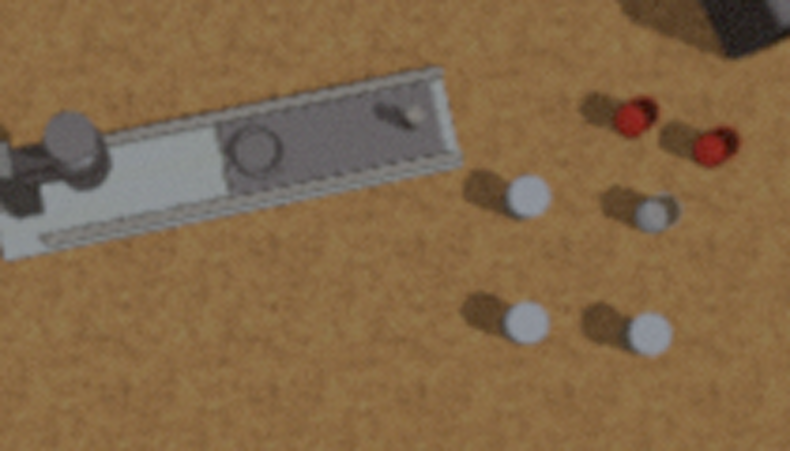

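Candidates in the scene picture are red (192,196) and (206,210), lidded (238,170), (263,181) and (244,203), and the clear one at (217,188), top view (445,207). The clear one has no lid and isn't red, so it's the vial; the enlarged crop confirms this. It sits at about (0.55,-0.397). The carriage post is near scene (258,226), the holder near (301,238) and the cap near (353,186). Next I move high, over towards the vial.

Request:
apply_moves:
  moves: [0.3, -0.3, 0.85, 0, 0, 0, 1, -1, 0.85, 0, 0, 0, 1, -1, 0.85, 0, 0, 0, 1, -1, 0.85, 0, 0, 0, 1, -1, 0.85, 0, 0, 0, 1, -1, 0.85, 0, 0, 0]
  jaw: 0.3

```text
clock: 1.55
position: [0.3648, 0.504, 0.4204]
tcp_rot: [0.359, 3.119, 0.003]
force: [-1.2, 0.2, 0.0]
finger_gap: 0.0553
finger_force: 0.0
```

Request:
apply_moves:
  moves: [0.6, -1, 0, 0, 0, 0, 0.6, -1, 0, 0, 0, 0, 0.6, -1, 0, 0, 0, 0, 0.6, -1, 0, 0, 0, 0]

```text
clock: 2.05
position: [0.4829, 0.3039, 0.4187]
tcp_rot: [0.356, 3.12, 0.0]
force: [-0.7, 0.4, -0.8]
finger_gap: 0.0556
finger_force: 0.0
```

Request:
apply_moves:
  moves: [0, -1, 0, 0, 0, 0, 0, -1, 0, 0, 0, 0, 0, -1, 0, 0, 0, 0, 0, -1, 0, 0, 0, 0]

```text
clock: 2.55
position: [0.4814, 0.1023, 0.4189]
tcp_rot: [0.362, 3.12, -0.0]
force: [-0.3, -0.3, -0.1]
finger_gap: 0.0557
finger_force: 0.0
```

Request:
apply_moves:
  moves: [0.1, -1, 0, 0, 0, 0, 0.1, -1, 0, 0, 0, 0, 0.1, -1, 0, 0, 0, 0, 0.1, -1, 0, 0, 0, 0]

```text
clock: 3.05
position: [0.5016, -0.0967, 0.4186]
tcp_rot: [0.36, 3.12, -0.001]
force: [-0.1, 0.8, -0.0]
finger_gap: 0.0555
finger_force: 0.0
```

Request:
apply_moves:
  moves: [0, -0.8, -0.7, 0, 0, 0, 0, -0.8, -0.7, 0, 0, 0, 0, -0.8, -0.7, 0, 0, 0, 0, -0.8, -0.7, 0, 0, 0, 0, -0.8, -0.7, 0, 0, 0]

```text
clock: 3.68
position: [0.5015, -0.2531, 0.2768]
tcp_rot: [-0.354, -3.119, -0.001]
force: [-0.5, 0.5, -0.3]
finger_gap: 0.0558
finger_force: 0.0
```

```bash
cat > look.py <<'E'
from h import *
import sys
def look(n,qs):
    m=camera_model("wrist"); im,d=snapshot("wrist"); cv2.imwrite(f"pics/{n}.png",im); np.save(f"pics/{n}.npy",d)
    print(np.round(np.linalg.inv(m['extrinsics']),3).tolist())
    for q in qs:
        for r in cut_out(q,"wrist"):
            reg=r["region"]&(d>0); v,u=np.nonzero(reg)
            if not len(u): continue
            P=unproj("wrist",u,v,d[v,u],m=m); zt=np.percentile(P[:,2],97); T=P[P[:,2]>zt-.004]
            c,rad=cv2.minEnclosingCircle(T[:,:2].astype(np.float32))
            print(q,round(r["p"],2),np.round(r["box"]),"med",np.round(np.median(P,0),4),"top",round(zt,4),np.round(c,4),round(rad,4))
look(sys.argv[1],sys.argv[2:])
E
python3 look.py w1 vial lidded0 handle cup
```

```text
[[0.224, 0.94, 0.258, 0.436], [0.974, -0.216, -0.06, -0.238], [-0.001, 0.265, -0.964, 0.402], [0.0, 0.0, 0.0, 1.0]]
vial 0.7 [185. 252. 217. 290.] med [ 0.5993 -0.4455  0.0287] top 0.0492 [ 0.5451 -0.3761] 0.109
vial 0.64 [208. 206. 238. 242.] med [ 0.547  -0.3961  0.0288] top 0.0478 [ 0.5467 -0.3976] 0.0151
lidded0 0.94 [272. 125. 300. 153.] med [ 0.4524 -0.2797  0.0515] top 0.0528 [ 0.453  -0.2805] 0.0174
lidded0 0.89 [291. 198. 320. 236.] med [ 0.5543 -0.282   0.0511] top 0.0527 [ 0.5585 -0.2836] 0.0175
lidded0 0.69 [185. 132. 226. 164.] med [ 0.4432 -0.3769  0.051 ] top 0.0528 [ 0.4436 -0.3824] 0.0177
lidded0 0.35 [206. 210. 234. 241.] med [ 0.547  -0.3972  0.03  ] top 0.0478 [ 0.5469 -0.398 ] 0.0152
handle 0.71 [361. 177. 497. 255.] med [ 0.6051 -0.1082  0.0184] top 0.03 [ 0.5515 -0.1286] 0.1038
```

View pics/w1.png

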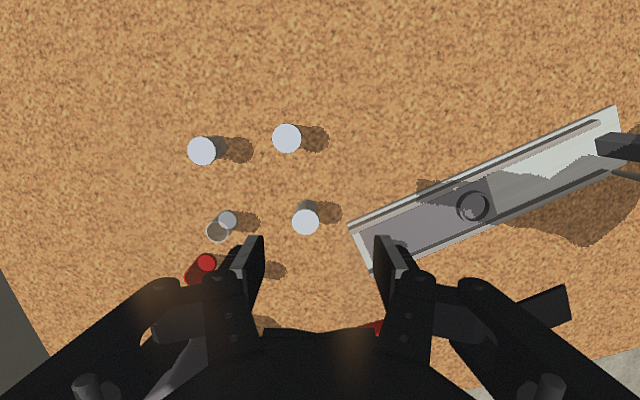

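Wrist view: the open vial is at (222,224) with its rim centre at (0.547,-0.398). The lidded ones are at (202,150), (286,138) and (305,221), the red one at (203,268), and the holder ring at (473,206). Next I measure the ring and the rail direction.

```bash
cat > disp.py <<'E'
from h import *
import sys
from scipy.optimize import least_squares
n,u0,v0,w=sys.argv[1],*map(int,sys.argv[2:5]); 
m=camera_model("wrist"); d=np.load(f"pics/{n}.npy")
v,u=np.mgrid[v0-w:v0+w,u0-w:u0+w]; dd=d[v,u].ravel(); P=unproj("wrist",u,v,dd,m=m)[dd>0]
print("z hist",np.histogram(P[:,2],np.arange(.005,.07,.004)))
T=P[(P[:,2]>.0265)&(P[:,2]<.036)][:,:2]
f=least_squares(lambda p:np.hypot(*(T-p[:2]).T)-.0205,np.median(T,0),loss="soft_l1",f_scale=.002)
print("ring",f.x,len(T),np.std(f.fun))
dd=d.ravel(); vv,uu=np.mgrid[:400,:640]
P=unproj("wrist",uu,vv,dd,m=m)[dd>0]
B=P[(P[:,2]>.014)&(P[:,2]<.028)&(P[:,0]>.53)&(P[:,0]<.7)&(P[:,1]>-.23)&(P[:,1]<.1)][:,:2].astype(np.float32)
r=cv2.minAreaRect(B);print(r,len(B))
E
python3 disp.py w1 473 206 22
python3 - <<'E'
import sys
sys.path.insert(0,'.')
from h import *
# cap from scene/top initial depth
for c in ["scene","top"]:
    d=np.load(f"pics/{c}0.npy"); v,u=np.nonzero(d>0); P=unproj(c,u,v,d[v,u])
    k=(P[:,2]>.28)&(P[:,2]<.3)&(P[:,0]>.5)&(P[:,0]<.65)&(abs(P[:,1]-.08)<.06); print(c,"cap",cv2.minEnclosingCircle(P[k,:2].astype(np.float32)),k.sum(),P[k].mean(0))
    k=(P[:,2]>.014)&(P[:,2]<.028)&(P[:,0]>.5)&(P[:,0]<.7)&(P[:,1]>-.26)&(P[:,1]<.2)
    print(c,cv2.minAreaRect(P[k,:2].astype(np.float32)),k.sum())
    k=(P[:,2]>.045)&(P[:,2]<.07)&(P[:,0]>.58)&(P[:,0]<.7)&(P[:,1]>-.26)&(P[:,1]<-.1); print(c,"post",P[k].mean(0),k.sum())
    k=(P[:,2]>.24)&(P[:,2]<.26)&(P[:,0]>.5)&(P[:,0]<.7)&(P[:,1]>.1)&(P[:,1]<.2);print(c,"col",P[k].mean(0),k.sum())
E
```

```text
z hist (array([  0,  75,   9, 679, 603, 221, 249,  92,   0,   0,   0,   0,   0,
         0,   0,   0]), array([0.005, 0.009, 0.013, 0.017, 0.021, 0.025, 0.029, 0.033, 0.037,
       0.041, 0.045, 0.049, 0.053, 0.057, 0.061, 0.065, 0.069]))
ring [ 0.59818119 -0.0606134 ] 439 0.004890010537477843
((0.5986698865890503, -0.05987481772899628), (0.08426773548126221, 0.3338489234447479), 11.97386360168457) 8057
scene cap ((0.569463312625885, 0.07960303127765656), 0.021219421178102493) 157 [0.57322913 0.07911629 0.28691985]
scene ((0.5956709384918213, -0.03089064359664917), (0.09059596061706543, 0.3965946435928345), 12.372150421142578) 1991
scene post [ 0.63027611 -0.18660006  0.05642958] 30
scene col [0.56086245 0.13800151 0.24929405] 108
top cap ((0.5686459541320801, 0.08014904707670212), 0.019186697900295258) 159 [0.56806907 0.07949538 0.28733686]
top ((0.5908002853393555, -0.028286263346672058), (0.08925716578960419, 0.3969325125217438), 12.24827766418457) 1701
top post [ 0.62488066 -0.18692967  0.05805568] 24
top col [0.55505687 0.13768599 0.24968093] 101
```

Request:
apply_moves:
  moves: [0.22, -0.73, -0.7, 0, 0, 0, 0.22, -0.73, -0.7, 0, 0, 0, 0.22, -0.73, -0.7, 0, 0, 0, 0.22, -0.73, -0.7, 0, 0, 0, 0.22, -0.73, -0.7, 0, 0, 0]

```text
clock: 4.55
position: [0.5456, -0.3989, 0.138]
tcp_rot: [-0.353, -3.121, -0.001]
force: [-0.0, -0.4, 0.2]
finger_gap: 0.0554
finger_force: 0.0
```

Request:
apply_moves:
  moves: [0.01, 0, -0.3, 0, 0, 0, 0.01, 0, -0.51, 0, 0, 0, 0.01, 0, -0.51, 0, 0, 0, 0.01, 0, -0.51, 0, 0, 0, 0.01, 0, -0.51, 0, 0, 0]

```text
clock: 5.18
position: [0.5489, -0.3997, 0.0391]
tcp_rot: [0.351, 3.118, -0.002]
force: [-1.5, -0.1, -0.0]
finger_gap: 0.0559
finger_force: 0.0
```

Request:
apply_moves:
  moves: [0, 0, 0, 0, 0, 0, 0, 0, 0, 0, 0, 0, 0, 0, 0, 0, 0, 0, 0, 0, 0, 0, 0, 0, 0, 0, 0, 0, 0, 0]
  jaw: -1

```text
clock: 5.8
position: [0.5482, -0.3995, 0.038]
tcp_rot: [0.352, 3.12, -0.001]
force: [-2.2, 2.1, 10.8]
finger_gap: 0.0302
finger_force: 58.6
```

Request:
apply_moves:
  moves: [0, 0, 0.3, 0, 0, 0, 0, 0, 0.6, 0, 0, 0, 0, 0, 0.9, 0, 0, 0, 0.1, 1, 0.9, 0, 0, 0, 0.1, 1, 0.9, 0, 0, 0, 0.1, 1, 0.9, 0, 0, 0, 0.1, 1, 0.9, 0, 0, 0]

```text
clock: 6.68
position: [0.5682, -0.1941, 0.2164]
tcp_rot: [-0.343, -3.123, -0.004]
force: [-0.4, -1.2, -0.4]
finger_gap: 0.03
finger_force: 59.5
```

Request:
apply_moves:
  moves: [0.1, 0.7, 0, 0, 0, 0, 0.1, 0.7, 0, 0, 0, 0, 0.1, 0.7, 0, 0, 0, 0, 0.1, 0.7, 0, 0, 0, 0, 0.1, 0.7, 0, 0, 0, 0]

```text
clock: 7.3
position: [0.5874, -0.0618, 0.2166]
tcp_rot: [0.357, 3.121, -0.002]
force: [0.2, 0.8, -1.2]
finger_gap: 0.0299
finger_force: 59.5
```

```bash
python3 look.py w2 vial handle cup; python3 -c "
from h import *
print(observe()['position'],observe()['finger_gap'])"
```

```text
[[0.226, 0.939, 0.261, 0.521], [0.974, -0.217, -0.063, -0.046], [-0.002, 0.268, -0.963, 0.342], [0.0, 0.0, 0.0, 1.0]]
vial 0.89 [285. 208. 354. 301.] med [ 0.5917 -0.0619  0.2115] top 0.2263 [ 0.5863 -0.0616] 0.0158
vial 0.62 [ 49. 251.  98. 291.] med [ 0.6283 -0.3717  0.0327] top 0.0478 [ 0.6298 -0.3811] 0.0164
vial 0.59 [  0. 244.  51. 281.] med [ 0.6041 -0.4388  0.0322] top 0.0477 [ 0.6044 -0.4487] 0.0162
handle 0.87 [191. 148. 358. 263.] med [ 0.6077 -0.12    0.0186] top 0.0486 [ 0.6021 -0.1229] 0.076
cup 0.92 [188. 153. 354. 260.] med [ 0.6076 -0.1215  0.0186] top 0.0469 [ 0.5987 -0.1299] 0.0706
[ 0.58740467 -0.06099981  0.21639371] 0.02962357519209923
```

View pics/w2.png

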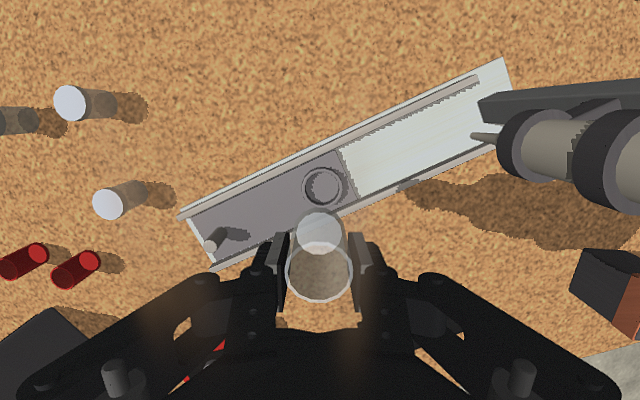

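Wrist view: the open vial is upright between the pads, with its rim at (320,270). The holder ring is at (324,187) and the post at (215,245).

```bash
python3 disp.py w2 323 188 24; python3 - <<'E'
from h import *
im=cv2.imread("pics/w2.png"); d=np.load("pics/w2.npy"); m=camera_model("wrist")
g=cv2.cvtColor(im,6)[160:212,294:354]
c=cv2.HoughCircles(cv2.resize(g,None,fx=4,fy=4,interpolation=2),cv2.HOUGH_GRADIENT,1,10,param1=60,param2=25,minRadius=50,maxRadius=110)
if c is not None:
    for x,y,r in c[0][:5]:
        u,v=294+x/4,160+y/4; print(u,v,r/4,unproj("wrist",[u],[v],z=.031,m=m))
# post & rails
v,u=np.mgrid[225:262,195:240]; P=unproj("wrist",u,v,d[v,u],m=m).reshape(-1,3); k=P[:,2]>.04; print("post",P[k].mean(0),P[k].min(0),P[k].max(0),k.sum())
E
```

```text
z hist (array([  11,   33,   65, 1539,   90,   96,  376,    0,    0,    0,    0,
          0,    0,    0,    0,    0]), array([0.005, 0.009, 0.013, 0.017, 0.021, 0.025, 0.029, 0.033, 0.037,
       0.041, 0.045, 0.049, 0.053, 0.057, 0.061, 0.065, 0.069]))
ring [ 0.59756594 -0.05994073] 445 0.0011541006746900687
((0.5978195667266846, -0.06027500331401825), (0.08309002220630646, 0.3321436047554016), 12.214534759521484) 11387
321.625 187.625 20.975 [[ 0.59657905 -0.0598722   0.031     ]]
319.875 185.375 17.9 [[ 0.59373942 -0.06114395  0.031     ]]
323.625 186.125 19.35 [[ 0.59544921 -0.05741654  0.031     ]]
322.625 190.875 22.05 [[ 0.60033087 -0.05962689  0.031     ]]
325.125 190.125 23.45 [[ 0.60012477 -0.05682387  0.031     ]]
post [ 0.62106394 -0.18151237  0.05994594] [ 0.52109168 -0.19508177  0.04002292] [ 0.63270335 -0.04555077  0.3413736 ] 289
```

Request:
apply_moves:
  moves: [0.055, 0.008, -0.3, 0, 0, 0, 0.055, 0.008, -0.6, 0, 0, 0, 0.055, 0.008, -0.69, 0, 0, 0, 0.055, 0.008, -0.69, 0, 0, 0, 0.055, 0.008, -0.69, 0, 0, 0]

```text
clock: 8.12
position: [0.5997, -0.0582, 0.0802]
tcp_rot: [0.353, 3.119, 0.0]
force: [0.9, -1.4, -0.2]
finger_gap: 0.0297
finger_force: 59.5
```

```bash
python3 look.py w3 vial; python3 -c "
from h import *
print(observe()['position'],observe()['force'])"
```

```text
[[0.224, 0.938, 0.263, 0.533], [0.975, -0.215, -0.061, -0.043], [-0.001, 0.27, -0.963, 0.205], [0.0, 0.0, 0.0, 1.0]]
vial 0.59 [285. 207. 356. 302.] med [ 0.6038 -0.0582  0.075 ] top 0.09 [ 0.5984 -0.0582] 0.016
vial 0.44 [  0. 204.  44. 258.] med [ 0.5587 -0.2697  0.0169] top 0.0341 [ 0.5626 -0.2735] 0.0121
[ 0.59971038 -0.05780196  0.08029556] [ 0.28730171 -0.48399796 -0.13360211]
```

View pics/w3.png

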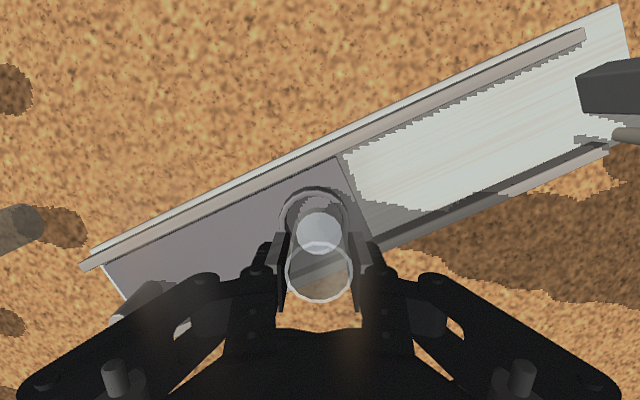

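Wrist view: the vial, base at (320,230), hangs just above the holder ring, whose arc is centred near column 317. It needs about 1.5 mm towards -y.

Request:
apply_moves:
  moves: [-0.004, -0.009, 0, 0, 0, 0, -0.004, -0.009, -0.04, 0, 0, 0, -0.004, -0.009, -0.07, 0, 0, 0, -0.004, -0.009, -0.1, 0, 0, 0, -0.004, -0.009, -0.112, 0, 0, 0, -0.004, -0.009, -0.112, 0, 0, 0, -0.004, -0.009, -0.112, 0, 0, 0]

```text
clock: 9.1
position: [0.5978, -0.06, 0.0568]
tcp_rot: [0.353, 3.121, 0.0]
force: [-3.9, -0.5, 15.6]
finger_gap: 0.0298
finger_force: 61.2
```

Request:
apply_moves:
  moves: [0, 0, 0.005, 0, 0, 0, 0, 0, 0.005, 0, 0, 0, 0, 0, 0.005, 0, 0, 0, 0, 0, 0.005, 0, 0, 0]
  jaw: 0.3

```text
clock: 9.6
position: [0.5978, -0.0594, 0.0567]
tcp_rot: [-0.352, -3.122, 0.0]
force: [0.6, 0.3, -0.5]
finger_gap: 0.0558
finger_force: 0.0
```

Request:
apply_moves:
  moves: [0, 0, 0.1, 0, 0, 0, 0, 0, 0.3, 0, 0, 0, 0, 0, 0.6, 0, 0, 0, 0, 0, 0.7, 0, 0, 0, 0, 0, 0.7, 0, 0, 0, 0, 0, 0.7, 0, 0, 0]

```text
clock: 10.35
position: [0.5973, -0.0591, 0.196]
tcp_rot: [-0.352, -3.121, -0.0]
force: [-0.2, -0.0, 0.3]
finger_gap: 0.0556
finger_force: 0.0
```

```bash
python3 look.py w4 vial cup; python3 disp.py w4 323 188 24|head -1;  python3 -c "
from h import *
print(observe()['position'],observe()['force'])"
```

```text
[[0.223, 0.94, 0.26, 0.531], [0.975, -0.215, -0.06, -0.044], [-0.001, 0.266, -0.964, 0.321], [0.0, 0.0, 0.0, 1.0]]
vial 0.94 [ 27. 250.  84. 296.] med [ 0.6287 -0.3716  0.0326] top 0.0479 [ 0.6301 -0.3815] 0.0168
vial 0.67 [303. 169. 336. 210.] med [ 0.6015 -0.0602  0.0423] top 0.067 [ 0.5966 -0.0596] 0.0154
vial 0.55 [  0. 243.  30. 278.] med [ 0.6044 -0.4365  0.0194] top 0.0387 [ 0.6088 -0.4395] 0.0114
cup 0.7 [178. 140. 353. 265.] med [ 0.6095 -0.1272  0.0186] top 0.0513 [ 0.6037 -0.1401] 0.0608
z hist (array([ 19,  51,  64, 773, 298,  85, 299,  54,  50,  55,  60,  61,  67,
[ 0.5972445  -0.05941183  0.19560987] [-1.06668693 -0.8043822   0.39110072]
```

View pics/w4.png

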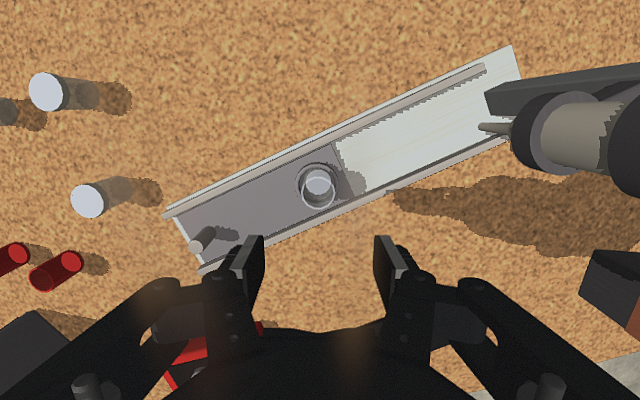

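The vial is seated: its top is at 0.067 and it is within 1 mm of the ring centre, at pixels (318,185). Next I move behind the post at (203,243), shut the jaws, and turn 25° to line up with the rails.

Request:
apply_moves:
  moves: [0.18, -0.835, 0, 0, 0, 0.1, 0.18, -0.835, 0, 0, 0, 0.2, 0.18, -0.835, 0, 0, 0, 0.28, 0.18, -0.835, 0, 0, 0, 0.28, 0.18, -0.835, -0.3, 0, 0, 0.28, 0.18, -0.835, -0.6, 0, 0, 0.28, 0.18, -0.835, -0.72, 0, 0, 0.28, 0.18, -0.835, -0.72, 0, 0, 0.28, 0.18, -0.835, -0.72, 0, 0, 0.28]
  jaw: -1

```text
clock: 11.62
position: [0.6343, -0.2261, 0.0536]
tcp_rot: [-0.337, 3.123, -0.0]
force: [-0.0, -0.4, -0.1]
finger_gap: -0.0001
finger_force: 0.0
```

Request:
apply_moves:
  moves: [-0.011, 0.049, 0, 0, 0, 0, -0.021, 0.098, 0, 0, 0, 0, -0.032, 0.147, 0, 0, 0, 0, -0.053, 0.244, 0, 0, 0, 0, -0.074, 0.342, 0, 0, 0, 0, -0.095, 0.44, 0, 0, 0, 0, -0.116, 0.537, 0, 0, 0, 0, -0.137, 0.635, 0, 0, 0, 0, -0.148, 0.684, 0, 0, 0, 0, -0.148, 0.684, 0, 0, 0, 0]

```text
clock: 12.88
position: [0.6037, -0.0883, 0.0527]
tcp_rot: [0.339, -3.122, -0.001]
force: [-0.2, -0.5, 0.2]
finger_gap: -0.0002
finger_force: 0.0
```

Request:
apply_moves:
  moves: [-0.005, 0.025, 0, 0, 0, 0, -0.011, 0.049, 0, 0, 0, 0, -0.013, 0.059, 0, 0, 0, 0, -0.015, 0.068, 0, 0, 0, 0]

```text
clock: 13.38
position: [0.6011, -0.0762, 0.0528]
tcp_rot: [0.337, -3.123, 0.0]
force: [-0.1, -0.6, -1.0]
finger_gap: 0.0
finger_force: 0.6
```

Request:
apply_moves:
  moves: [-0.003, 0.012, 0, 0, 0, 0, -0.005, 0.024, 0, 0, 0, 0, -0.007, 0.034, 0, 0, 0, 0, -0.007, 0.034, 0, 0, 0, 0]

```text
clock: 13.88
position: [0.5997, -0.0693, 0.0528]
tcp_rot: [0.337, -3.123, 0.0]
force: [-0.5, -3.2, -1.0]
finger_gap: 0.0001
finger_force: 1.0
```

```bash
python3 look.py w5 vial handle; python3 - <<'E'
from h import *
print(observe()['position'],observe()['force'])
im,d=snapshot("scene");cv2.imwrite("pics/s5.png",im); cv2.imwrite("pics/s5c.png",cv2.resize(im[150:280,220:400],(790,570),interpolation=2))
E
```

```text
[[-0.213, 0.942, 0.261, 0.533], [0.977, 0.205, 0.056, -0.084], [-0.001, 0.267, -0.964, 0.178], [0.0, 0.0, 0.0, 1.0]]
vial 0.86 [554. 212. 640. 299.] med [0.5656 0.0674 0.05  ] top 0.066 [0.5671 0.0773] 0.0153
handle 0.9 [313. 176. 627. 284.] med [0.5779 0.0102 0.0184] top 0.052 [0.5821 0.0067] 0.0655
[ 0.59966944 -0.0693147   0.05282992] [-0.25655223 -2.79961235  0.0055964 ]
```

View pics/s5c.png

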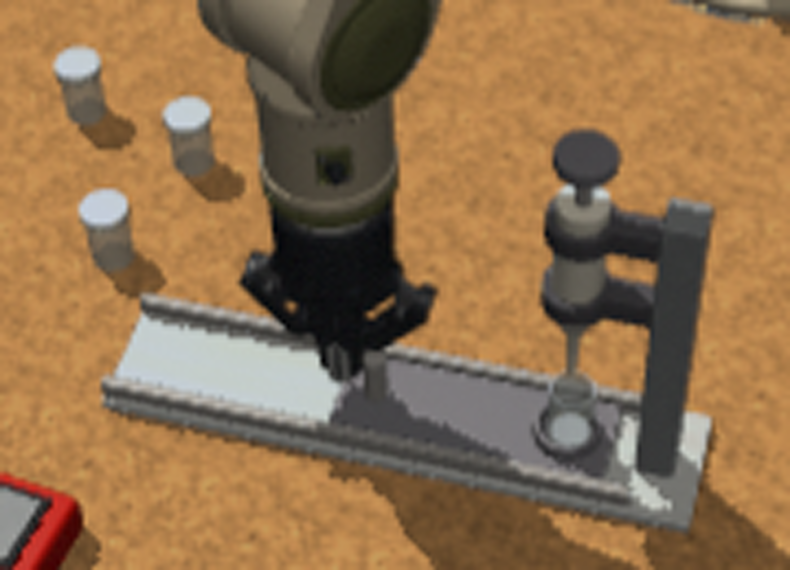

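The vial stands in the holder right below the nozzle, at crop (570,430). The carriage is nearly home, so I push on until the end stop shows in the force.

Request:
apply_moves:
  moves: [-0.002, 0.01, 0, 0, 0, 0, -0.002, 0.01, 0, 0, 0, 0]

```text
clock: 14.32
position: [0.5996, -0.0691, 0.0529]
tcp_rot: [-0.335, 3.123, -0.003]
force: [-0.5, -7.6, -1.7]
finger_gap: -0.0004
finger_force: 3.6
```

Request:
apply_moves:
  moves: [-0.002, 0.01, 0, 0, 0, 0, -0.002, 0.01, 0, 0, 0, 0]

```text
clock: 14.58
position: [0.5996, -0.0689, 0.053]
tcp_rot: [-0.332, 3.122, -0.006]
force: [0.7, -13.2, -3.5]
finger_gap: -0.0002
finger_force: 6.2
```

Home: the force rises with no further motion. Back off, then rise above the cap.

Request:
apply_moves:
  moves: [0.01, -0.05, 0, 0, 0, 0, 0.021, -0.098, 0, 0, 0, 0, 0.021, -0.098, 0.1, 0, 0, 0, 0.021, -0.098, 0.4, 0, 0, 0, 0.021, -0.098, 0.7, 0, 0, 0, 0.021, -0.098, 1, 0, 0, 0, 0.021, -0.098, 1, 0, 0, 0]

```text
clock: 15.45
position: [0.6055, -0.0853, 0.258]
tcp_rot: [-0.336, 3.115, -0.001]
force: [0.2, -0.1, -0.4]
finger_gap: -0.0001
finger_force: 0.0
```

Request:
apply_moves:
  moves: [0, 0, 0.3, 0, 0, 0, 0, 0, 0.48, 0, 0, 0, -0.17, 0.84, 0.48, 0, 0, 0, -0.17, 0.84, 0.48, 0, 0, 0, -0.17, 0.84, 0.48, 0, 0, 0, -0.17, 0.84, 0.48, 0, 0, 0, -0.17, 0.84, 0.48, 0, 0, 0]

```text
clock: 16.32
position: [0.5691, 0.0827, 0.3484]
tcp_rot: [0.337, -3.123, 0.001]
force: [0.4, -0.2, -0.3]
finger_gap: -0.0004
finger_force: 0.0
```

```bash
python3 look.py w6 cap vial handle; python3 - <<'E'
from h import *
for i in range(3):
  snapshot("top") if i else 0
  print(observe()['position'],observe()['force'])
d=snapshot("top")[1]; v,u=np.nonzero(d>0); P=unproj("top",u,v,d[v,u])
E
```

```text
[[-0.213, 0.942, 0.261, 0.503], [0.977, 0.206, 0.056, 0.068], [-0.001, 0.267, -0.964, 0.473], [0.0, 0.0, 0.0, 1.0]]
cap 0.93 [285. 187. 343. 241.] med [0.5643 0.0776 0.2863] top 0.2876 [0.5675 0.0788] 0.0188
vial 0.68 [  0. 128.  42. 148.] med [ 0.6291 -0.3726  0.0317] top 0.048 [ 0.6306 -0.3814] 0.0175
vial 0.42 [309. 150. 328. 159.] med [0.5563 0.0786 0.0381] top 0.0672 [0.56   0.0792] 0.0132
handle 0.95 [215. 133. 336. 179.] med [0.5787 0.0042 0.0186] top 0.0439 [0.5782 0.0029] 0.0597
[0.56940529 0.0817309  0.34874462] [-0.05819625 -0.75829834 -0.62059742]
[0.56937897 0.08190504 0.34878967] [ 0.09385445  0.12623338 -0.84570889]
[0.56940903 0.08212806 0.34883847] [-0.08259983  1.09395544  0.28069377]
```

View pics/w6.png

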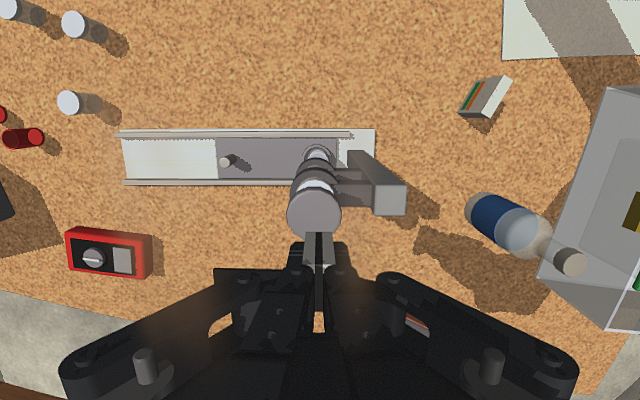

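The cap is at (313,212), centre (0.568,0.079), with the tips right behind it. The carriage is home and the vial is under the nozzle. I'll lower onto the cap.

Request:
apply_moves:
  moves: [-0.005, -0.013, -0.1, 0, 0, 0, -0.005, -0.013, -0.19, 0, 0, 0, -0.005, -0.013, -0.21, 0, 0, 0, -0.005, -0.013, -0.21, 0, 0, 0, -0.005, -0.013, -0.21, 0, 0, 0]

```text
clock: 17.3
position: [0.5686, 0.0806, 0.3076]
tcp_rot: [-0.337, 3.122, 0.0]
force: [-0.6, 0.3, 0.7]
finger_gap: -0.0
finger_force: 0.0
```

Request:
apply_moves:
  moves: [0, 0, -0.01, 0, 0, 0, 0, 0, -0.02, 0, 0, 0, 0, 0, -0.02, 0, 0, 0, 0, 0, -0.02, 0, 0, 0]

```text
clock: 17.8
position: [0.5684, 0.0806, 0.3031]
tcp_rot: [-0.337, 3.123, 0.0]
force: [-0.0, 0.2, 1.3]
finger_gap: 0.0003
finger_force: 1.0
```

Request:
apply_moves:
  moves: [0, 0, -0.01, 0, 0, 0, 0, 0, -0.02, 0, 0, 0, 0, 0, -0.02, 0, 0, 0, 0, 0, -0.02, 0, 0, 0]

```text
clock: 18.3
position: [0.5683, 0.0806, 0.2989]
tcp_rot: [-0.337, 3.123, 0.0]
force: [1.5, 0.3, 2.3]
finger_gap: 0.0001
finger_force: 1.3
```

Request:
apply_moves:
  moves: [0, 0, -0.005, 0, 0, 0, 0, 0, -0.01, 0, 0, 0, 0, 0, -0.015, 0, 0, 0, 0, 0, -0.015, 0, 0, 0]

```text
clock: 18.8
position: [0.5683, 0.0806, 0.2959]
tcp_rot: [-0.337, 3.123, 0.0]
force: [1.3, 0.5, 2.8]
finger_gap: 0.0
finger_force: 1.5
```

Request:
apply_moves:
  moves: [0, 0, -0.005, 0, 0, 0, 0, 0, -0.01, 0, 0, 0, 0, 0, -0.01, 0, 0, 0]

```text
clock: 19.18
position: [0.5683, 0.0806, 0.2938]
tcp_rot: [-0.337, 3.123, -0.0]
force: [0.1, 0.6, 3.9]
finger_gap: -0.0002
finger_force: 1.7
```

Request:
apply_moves:
  moves: [0, 0, -0.005, 0, 0, 0, 0, 0, -0.01, 0, 0, 0, 0, 0, -0.01, 0, 0, 0]

```text
clock: 19.55
position: [0.5683, 0.0806, 0.2919]
tcp_rot: [-0.337, 3.123, -0.0]
force: [1.2, -0.1, 3.4]
finger_gap: -0.0005
finger_force: 1.8
```

Request:
apply_moves:
  moves: [0, 0, -0.005, 0, 0, 0, 0, 0, -0.005, 0, 0, 0]

```text
clock: 19.8
position: [0.5683, 0.0806, 0.2908]
tcp_rot: [-0.337, 3.123, 0.0]
force: [1.8, 0.9, 3.7]
finger_gap: -0.0
finger_force: 1.9
```

Request:
apply_moves:
  moves: [0, 0, -0.005, 0, 0, 0, 0, 0, -0.005, 0, 0, 0]

```text
clock: 20.05
position: [0.5683, 0.0806, 0.2898]
tcp_rot: [-0.337, 3.123, 0.0]
force: [2.2, 0.4, 4.0]
finger_gap: -0.0002
finger_force: 2.0
```

Request:
apply_moves:
  moves: [0, 0, -0.005, 0, 0, 0, 0, 0, -0.005, 0, 0, 0]

```text
clock: 20.3
position: [0.5683, 0.0805, 0.2888]
tcp_rot: [-0.337, 3.123, -0.0]
force: [1.0, 0.7, 3.6]
finger_gap: -0.0002
finger_force: 2.0
```

Request:
apply_moves:
  moves: [0, 0, -0.005, 0, 0, 0, 0, 0, -0.005, 0, 0, 0]

```text
clock: 20.55
position: [0.5683, 0.0806, 0.2883]
tcp_rot: [-0.337, 3.123, 0.0]
force: [1.0, 0.9, 8.3]
finger_gap: 0.0
finger_force: 4.2
```

Request:
apply_moves:
  moves: [0, 0, -0.005, 0, 0, 0, 0, 0, -0.005, 0, 0, 0]

```text
clock: 20.8
position: [0.5684, 0.0806, 0.2876]
tcp_rot: [-0.337, 3.123, 0.001]
force: [-1.1, 0.7, 12.7]
finger_gap: 0.0006
finger_force: 5.9
```

That is the first stop, with slight overpressure. I ease back 0.8 mm and rest there.

Request:
apply_moves:
  moves: [0, 0, 0.004, 0, 0, 0, 0, 0, 0.004, 0, 0, 0, 0, 0, 0.004, 0, 0, 0, 0, 0, 0.004, 0, 0, 0]

```text
clock: 21.3
position: [0.5683, 0.0806, 0.2882]
tcp_rot: [-0.337, 3.123, 0.0]
force: [-0.2, 0.7, 9.4]
finger_gap: -0.0005
finger_force: 4.7
```

Request:
apply_moves:
  moves: [0, 0, 0, 0, 0, 0, 0, 0, 0, 0, 0, 0, 0, 0, 0, 0, 0, 0, 0, 0, 0, 0, 0, 0, 0, 0, 0, 0, 0, 0, 0, 0, 0, 0, 0, 0]

```text
clock: 22.05
position: [0.5683, 0.0806, 0.2882]
tcp_rot: [-0.337, 3.123, 0.0]
force: [0.9, 1.1, 9.8]
finger_gap: 0.0
finger_force: 4.7
```

Request:
apply_moves:
  moves: [0, 0, -0.005, 0, 0, 0, 0, 0, -0.01, 0, 0, 0, 0, 0, -0.015, 0, 0, 0, 0, 0, -0.02, 0, 0, 0, 0, 0, -0.022, 0, 0, 0, 0, 0, -0.022, 0, 0, 0]

```text
clock: 22.8
position: [0.5684, 0.0806, 0.2844]
tcp_rot: [-0.337, 3.122, 0.001]
force: [-0.6, -0.0, 15.1]
finger_gap: 0.0001
finger_force: 7.4
```

Request:
apply_moves:
  moves: [0, 0, -0.003, 0, 0, 0, 0, 0, -0.003, 0, 0, 0, 0, 0, -0.003, 0, 0, 0]

```text
clock: 23.18
position: [0.5684, 0.0806, 0.2839]
tcp_rot: [-0.337, 3.122, 0.001]
force: [-1.1, 0.6, 16.2]
finger_gap: -0.0001
finger_force: 7.7
```

Request:
apply_moves:
  moves: [0, 0, -0.003, 0, 0, 0, 0, 0, -0.003, 0, 0, 0, 0, 0, -0.003, 0, 0, 0]

```text
clock: 23.55
position: [0.5684, 0.0806, 0.2833]
tcp_rot: [-0.337, 3.122, 0.001]
force: [-1.9, 0.1, 16.5]
finger_gap: 0.0001
finger_force: 7.9
```

Request:
apply_moves:
  moves: [0, 0, -0.003, 0, 0, 0, 0, 0, -0.003, 0, 0, 0, 0, 0, -0.003, 0, 0, 0]

```text
clock: 23.92
position: [0.5684, 0.0806, 0.2829]
tcp_rot: [-0.337, 3.122, 0.001]
force: [-2.3, -0.5, 17.4]
finger_gap: 0.0001
finger_force: 8.8
```

Request:
apply_moves:
  moves: [0, 0, -0.002, 0, 0, 0, 0, 0, -0.002, 0, 0, 0, 0, 0, -0.002, 0, 0, 0, 0, 0, -0.002, 0, 0, 0, 0, 0, -0.002, 0, 0, 0, 0, 0, -0.002, 0, 0, 0, 0, 0, -0.002, 0, 0, 0, 0, 0, -0.002, 0, 0, 0, 0, 0, -0.002, 0, 0, 0]

```text
clock: 25.05
position: [0.5685, 0.0806, 0.2828]
tcp_rot: [-0.337, 3.122, 0.001]
force: [-3.4, 0.2, 20.4]
finger_gap: 0.0002
finger_force: 10.1
```

Firm second stop held for over a second at about 20 N. Now a slow rise at about 16 mm/s.

Request:
apply_moves:
  moves: [0, 0, 0.005, 0, 0, 0, 0, 0, 0.015, 0, 0, 0, 0, 0, 0.025, 0, 0, 0, 0, 0, 0.035, 0, 0, 0, 0, 0, 0.045, 0, 0, 0, 0, 0, 0.055, 0, 0, 0, 0, 0, 0.065, 0, 0, 0, 0, 0, 0.075, 0, 0, 0, 0, 0, 0.085, 0, 0, 0, 0, 0, 0.095, 0, 0, 0]

```text
clock: 26.3
position: [0.5681, 0.0805, 0.3001]
tcp_rot: [0.337, -3.123, 0.0]
force: [2.4, 0.2, 2.4]
finger_gap: 0.0
finger_force: 1.1
```

Request:
apply_moves:
  moves: [0, 0, 0.01, 0, 0, 0, 0, 0, 0.02, 0, 0, 0, 0, 0, 0.03, 0, 0, 0, 0, 0, 0.04, 0, 0, 0, 0, 0, 0.05, 0, 0, 0, 0, 0, 0.1, 0, 0, 0, 0, 0, 0.2, 0, 0, 0, 0, 0, 0.4, 0, 0, 0, 0, 0, 0.4, 0, 0, 0, 0, 0, 0.4, 0, 0, 0]

```text
clock: 27.55
position: [0.568, 0.0806, 0.3801]
tcp_rot: [-0.337, 3.123, 0.0]
force: [0.6, -0.6, -0.6]
finger_gap: -0.0
finger_force: 0.0
```

```bash
python3 look.py w7 cap vial; python3 - <<'E'
from h import *
print(observe()['position'],observe()['force'])
im,d=snapshot("scene");cv2.imwrite("pics/s7c.png",cv2.resize(im[130:320,180:480],(790,500),interpolation=2))
E
```

```text
[[-0.213, 0.941, 0.261, 0.501], [0.977, 0.205, 0.056, 0.066], [-0.001, 0.267, -0.964, 0.505], [0.0, 0.0, 0.0, 1.0]]
cap 0.91 [292. 181. 343. 232.] med [0.5664 0.0788 0.2862] top 0.2875 [0.5675 0.0788] 0.0189
vial 0.8 [ 21. 126.  60. 152.] med [ 0.6295 -0.3738  0.0301] top 0.0479 [ 0.6298 -0.3807] 0.0177
vial 0.67 [  1. 104.  26. 126.] med [ 0.6031 -0.4371  0.022 ] top 0.0433 [ 0.6055 -0.4389] 0.0118
[0.56777609 0.08052794 0.37927884] [ 1.00599634  1.25241416 -0.21841212]
```

View pics/s7c.png

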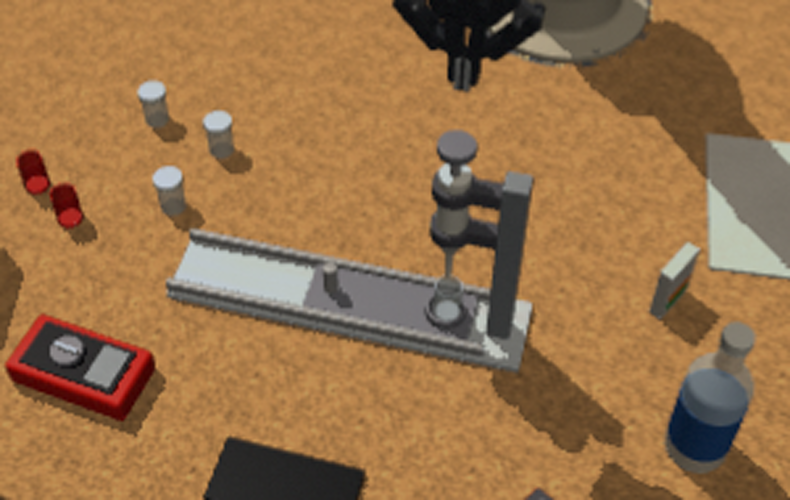

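The cap is fully up (top at 0.2875) and untouched. The vial stands under the nozzle at crop (447,300), the carriage is home, and nothing else has moved. Handing in.

```bash
python3 -c "
from plant import *
print(sign_off())"
```

```text
the job is handed in; nothing more can be done
None
```

The job is handed in: the open vial stands in the holder under the nozzle with the carriage home, both plunger stops were held (about 9 N, then about 20 N), and the plunger was eased fully back up; sign-off returned no verdict.

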